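# Hang up the brushes and put the soap back on its dish

## Robot

A 7-joint arm with a two-finger parallel gripper is mounted at the origin on the work surface. World frame = base frame: x ahead of the robot, y to its left, z up, the work surface at z = 0. Lengths are in mm, angles in rad, forces in N, time in s.
With the tool pointing down it reaches from about 400 to 850 mm from the base axis. Payload 4.5 kg.
Tool frame: the origin (TCP) lies at the very end of the fingers, on their centre line; the grasp point (between the pads) lies 19 mm behind it (ctrl.hold_point_z is the distance from the TCP to the grasp point, in mm); z points along the fingers, y is the line along which they close (so a half turn about z gives the same grasp; the last joint's range is limited). The gripper opens to 85 mm and grips with 20 to 120 N. Pads are 22 mm wide; open, the fingers measure 114 mm over their backs; the gripper's body (76 mm by 85 mm) begins 54 mm behind the grasp point. The pads swing forward as they close: fully open they stand 13 mm farther back than shut.
Start: joints at [0.034, 0.689, -0.195, 1.565, 0.157, 0.902, -0.215], TCP at [625.023, 0.026, 231.317] pointing down, gripper open.
Joint ranges: [-3.01, 3.01], [-0.46, 2.08], [-1.47, 1.51], [0.13, 2.56], [-1, 4.14], [0.04, 2.09], [-2.66, 2.66]. Speed limits (rad/s): [2.57, 2.57, 3.14, 3.14, 3.14, 3.14, 3.14].

## Interface

Orientations are given as a unit quaternion [w, x, y, z].
In Python, from bench import ctrl gives the robot as it stands.
- The arm moves only by the shell command python3 -m inch 'ROWS' [FORCE]. ROWS is JSON, a list of rows, each a list of 3 entries, a list of its own where there are three numbers: the shift along the tool's x, y, z in cm, then the turn, a rotation vector about the tool's x, y, z in units of 6 degrees (1.0 is 6 degrees), then the gripper command: -1 is fully open, 1 is shut, values between are in proportion. In form: [[[x, y, z], [ax, ay, az], claw], ...]. A call has 1 to 12 rows; each row is the pose to reach, as a shift and turn from the pose commanded when the call began, along the tool's axes at that moment; what a row does not reach only later rows make up. A row lasts 1/12 s, in which the tool goes at most 41.7 mm and 7.16 degrees, less where a joint would pass 70% of its speed; a pose out of reach is approached as far as the arm can. A call with a gripper value outside its range is refused whole. The fingers move at their own pace and stop on an object; FORCE is the grip in N (left out, the last holds). Time passes only in rows, so rows that repeat a pose let the fingers close. It gives the time, the measured TCP pose, the force, the opening and the grip force at its end, in the units of the state.
- ctrl.get_state(): the state, without advancing time (a new reading comes with each control period).
- ctrl.read_camera(name): name is "scene" or "side" or "wrist"; returns a dict with "image" (384x512x3 uint8, red, green, blue), "z_map" (384x512 float32, mm along the optical axis (not along the pixel's ray), 0 where there is no reading), "fov_y" (degrees; the focal length in pixels is half the picture's height over the tangent of half this angle, whatever the lens; pixels are square), "cx", "cy" (the principal point, pixels), "pose" (4x4, takes a point from camera to world coordinates). Camera axes: x right, y down, z forward; pixel columns grow to the right and rows downward; lengths in mm; the calibration is good to about 2 mm. A picture is of the moment at which its call begins.
- ctrl.job_done(): hands the job in; it is judged then, once.
The state is a dict: "time_s": time; "q": joint angles; "qvel": joint speeds; "effort": joint torques, N m; "position": TCP position; "ee_rot": TCP orientation; "wrist_force": force on the tool from outside, world axes, zero at the start; "wrist_torque": the same for the moment, N m; "opening": opening from 0.0 (shut) to 1.0 (fully open); "gripper_force": force on a finger pad.
Only numpy, scipy, OpenCV 4.12 (cv2) and the standard library are available. Lean on these libraries where they do the work, as an engineer would, in place of code of your own. Each camera call takes 0.05 s, during which the arm holds its last target. There are 200 camera calls.

## Task

Tidy the washstand so everything can drip dry: hang each scrubbing brush by the eye in its handle on the hook of its own colour (the coral one has been left standing on the soap dish), and lay the bar of soap flat on the pins in the middle of the freed dish, lengthwise with it. Hang both brushes well past the upturned tip so that they hang still and upright, do not drop or topple anything, and leave the bottle, jar and tumbler where they stand.

Things in the scene. Friction and masses are not known exactly. Their poses are not given: they have to be found in the camera images.
- brush_teal: teal scrubbing brush, loose, 130 g, 154 mm tall, standing on its bristles on the counter. Origin: centre of its underside; z up the handle. White bristles 66 mm across to z = 22 mm, teal cap 68 mm across to z = 42 mm, then a flat handle 38 mm wide (along y), 10 mm thick (along x) to the top. A round eye 24 mm across goes through it along x near the top.
- brush_teal_eye (a point): centre of the eye of the teal brush: 132 mm above its underside, 22 mm below its top, midway through the handle's thickness; axes as the brush's.
- hook_teal: steel stand with a teal hook, fixed. Origin: underside centre of its round base (96 mm across, 12 mm high). A 12 mm post rises to a 16 mm ball at 190 mm; from there the hook, a round bar 8 mm thick, runs level along -x for 80 mm, then bends gently up, ending 100 mm from the post at 200 mm (bar centre). Nothing stands above it.
- hook_teal_seat (a point): point on the centre line of the level part of the teal hook, 58 mm out from the post, 190 mm above the counter; axes as the stand's (x points back to the post, z up). The hanging brush's eye belongs around here.
- hook_teal_tip (a point): free end of the teal hook's centre line, 100 mm out from the post, 200 mm above the counter.
- brush_coral: coral scrubbing brush, loose, 130 g, 154 mm tall, standing on its bristles on the pins of the soap dish. Origin: centre of its underside; z up the handle. White bristles 66 mm across to z = 22 mm, coral cap 68 mm across to z = 42 mm, then a flat handle 38 mm wide (along y), 10 mm thick (along x) to the top. A round eye 24 mm across goes through it along x near the top.
- brush_coral_eye (a point): centre of the eye of the coral brush: 132 mm above its underside, 22 mm below its top, midway through the handle's thickness; axes as the brush's.
- hook_coral: steel stand with a coral hook, fixed. Origin: underside centre of its round base (96 mm across, 12 mm high). A 12 mm post rises to a 16 mm ball at 190 mm; from there the hook, a round bar 8 mm thick, runs level along -x for 80 mm, then bends gently up, ending 100 mm from the post at 200 mm (bar centre). Nothing stands above it.
- hook_coral_seat (a point): point on the centre line of the level part of the coral hook, 58 mm out from the post, 190 mm above the counter; axes as the stand's (x points back to the post, z up). The hanging brush's eye belongs around here.
- hook_coral_tip (a point): free end of the coral hook's centre line, 100 mm out from the post, 200 mm above the counter.
- soap: bar of soap in white, teal and blue, 56 mm (x) by 88 mm (y) by 30 mm high, loose, about 130 g, lying flat on the counter. Origin: centre of its underside, z up.
- dish: white oval soap dish, fixed, 94 mm (x) by 138 mm (y, its length), plate 8 mm thick, with 15 upright pins of 7 mm (3 rows along its length, 48 mm wide and 76 mm long over the centres) whose flat tops are 22 mm above the counter. Origin: centre of its underside, z up.
- lotion: bystander: white lotion bottle, 56 mm across, 150 mm tall, origin at the centre of its underside.
- jar: bystander: green glass jar, 68 mm across, 60 mm tall, origin at the centre of its underside.
- tumbler: bystander: blue ceramic tumbler, 72 mm across, 100 mm tall, origin at the centre of its underside.
Things that resemble listed ones, but are neither listed nor needed, are in the scene too. What is shaped like the brush_teal but purple is not meant.

How it is judged (in metres and radians):
At the end, for the whole second after the job is handed in: Each brush hangs still from its own colour's hook, bar through the eye: eye -32 to +50 mm along the hook from its seat, 12 mm sideways, -18 to +6 mm high; 0.35 rad upright, eye axis 0.7 rad. Soap flat (0.12 rad) at rest on the pins, centre 18 mm and length 0.35 rad from the dish's (x of brush_teal_eye in the frame of hook_teal_seat between -0.032 and 0.05 m and y of brush_teal_eye in the frame of hook_teal_seat between -0.012 and 0.012 m and z of brush_teal_eye in the frame of hook_teal_seat between -0.018 and 0.006 m and angle between each of brush_teal, brush_coral's own z axis and vertical below 0.35 rad and angle between the x axis of brush_teal and the x axis of hook_teal, either way round below 0.7 rad and contact force between brush_teal and hook_teal above 0.2 N and linear speed of each of brush_teal, brush_coral below 0.08 m/s and x of brush_coral_eye in the frame of hook_coral_seat between -0.032 and 0.05 m and y of brush_coral_eye in the frame of hook_coral_seat between -0.012 and 0.012 m and z of brush_coral_eye in the frame of hook_coral_seat between -0.018 and 0.006 m and angle between the x axis of brush_coral and the x axis of hook_coral, either way round below 0.7 rad and contact force between brush_coral and hook_coral above 0.2 N and horizontal distance between soap and dish below 0.018 m and z of soap in the frame of dish between 0.017 and 0.028 m and angle between soap's own z axis and vertical below 0.12 rad and angle between the y axis of soap and the y axis of dish, either way round below 0.35 rad and linear speed of soap below 0.03 m/s); the robot touches nothing.
It fails at once if the bottle, jar or tumbler is shifted by more than 25 mm or tipped (distance of any of lotion, jar, tumbler from where it was at the start of the episode above 0.025 m or angle between any of lotion, jar, tumbler's own z axis and vertical above 0.3 rad).
It fails at once if a brush or the soap is dropped (falls out of the fingers at over 0.7 m/s, as after 25 mm) ((linear speed of soap above 0.7 m/s and contact force between soap and the fingers below 0.05 N) or (linear speed of brush_teal above 0.7 m/s and contact force between brush_teal and the fingers below 0.05 N) or (linear speed of brush_coral above 0.7 m/s and contact force between brush_coral and the fingers below 0.05 N)).
It fails at once if a brush falls over (angle between any of brush_teal, brush_coral's own z axis and vertical above 1 rad).
It also fails if it takes over 72 s, if anything falls off the work surface, if the arm or the gripper's body presses on something with over 40 N, if the wrist force passes 120 N, or if a joint passes its speed limit or range.

## Working session

There is one attempt and no reset: what is moved stays moved. The work goes in short steps, Python scripts to look and compute and a shell command to move; the robot and the scene stay as the last step left them, time stands still between calls to the robot, and variables do not carry over. Pictures are saved under pics/ and viewed, at most 10 in all, crops included, and the job is handed in when it is done.

```bash
ls; mkdir -p pics
cat > h.py <<'E'
import numpy as np,cv2
from bench import ctrl
def cam(n):
    d=ctrl.read_camera(n); d['f']=d['image'].shape[0]/2/np.tan(np.radians(d['fov_y'])/2); return d
def pts(d):
    z=d['z_map'];v,u=np.indices(z.shape)
    P=np.stack([(u-d['cx'])/d['f']*z,(v-d['cy'])/d['f']*z,z,np.ones_like(z)],-1)@np.array(d['pose']).T
    return P[...,:3]
def save(d,name): cv2.imwrite('pics/'+name,d['image'][...,::-1])
E
python3 - <<'E'
from h import *
import pickle
for n in ['scene','side']:
    d=cam(n); save(d,n+'0.png'); pickle.dump(d,open(n+'0.pkl','wb')); print(n,d['f'],np.round(d['pose'],2).tolist())
s=ctrl.get_state(); print(s)
E
```

```text
pics
scene 380.88442532169984 [[0.14, 0.79, -0.6, 1307.96], [0.99, -0.1, 0.1, -168.94], [0.02, -0.61, -0.8, 1071.39], [0.0, 0.0, 0.0, 1.0]]
side 347.75687596666864 [[0.94, -0.2, 0.27, 348.24], [-0.34, -0.59, 0.74, -702.78], [0.02, -0.78, -0.62, 688.42], [0.0, 0.0, 0.0, 1.0]]
{'time_s': 0.1, 'q': array([ 0.03378213,  0.68991326, -0.19453449,  1.5662697 ,  0.15730504,
        0.90252127, -0.21510025]), 'qvel': array([-0.00045863, -0.0022457 , -0.00018518, -0.00314415, -0.00145325,
        0.00201036,  0.00192469]), 'effort': array([-2.74651000e-03, -5.40603232e+01, -1.27131768e+00, -1.58985078e+01,
        9.34141979e-03,  4.37054478e-03,  9.81481946e-06]), 'position': array([ 6.24393248e+02, -2.93147656e-02,  2.30548513e+02]), 'ee_rot': array([-5.62453332e-04,  7.07066983e-01,  7.07146055e-01, -6.49701342e-04]), 'wrist_force': array([ 0.23235922, -0.34155116, -0.63284337]), 'wrist_torque': array([ 0.00149639, -0.00661596,  0.02153573]), 'gripper_force': 0.0, 'opening': 0.9998643789563846}
```

View pics/scene0.png

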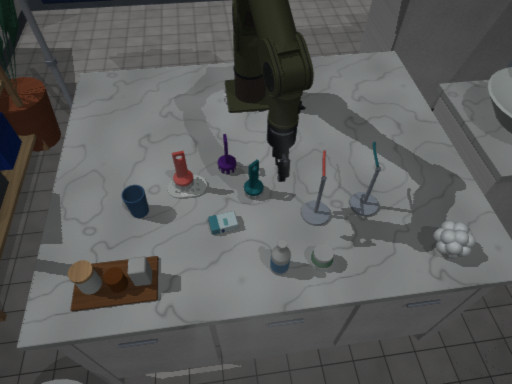

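View pics/side0.png

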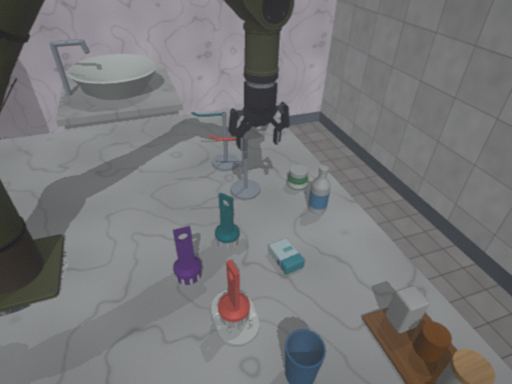

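The scene view shows:
- **Brushes:** coral on the dish at (182,168), purple decoy at (227,155), teal at (253,178).
- **Soap:** (222,222).
- **Hooks:** coral has its base at (317,212) and tip at (324,153); teal has its base at (365,205) and tip at (375,147).
- **Bystanders:** tumbler (136,202), bottle (280,258), jar (322,256).

The teal brush is the (253,178) one by colour; the one at (227,155) is purple. I'll confirm that in an enlarged crop and measure.

```bash
cat > m.py <<'E'
from h import *
import pickle
S={n:pickle.load(open(n+'0.pkl','rb')) for n in ['scene','side']}
cv2.imwrite('pics/crop1.png',cv2.resize(S['scene']['image'][130:280,110:390,::-1],None,fx=2.8,fy=2.8,interpolation=cv2.INTER_CUBIC))
for n,d in S.items():
    P=pts(d); h=cv2.cvtColor(d['image'],cv2.COLOR_RGB2HSV).astype(int); d['P']=P
    H,s,v=h[...,0],h[...,1],h[...,2]
    ok=(P[...,2]>4)&(P[...,2]<230)&(P[...,0]>350)&(P[...,0]<900)&(abs(P[...,1])<450)&(d['z_map']>0)
    for c,m in {'coral':((H<8)|(H>172))&(s>120),'teal':(H>82)&(H<97)&(s>120),'blue':(H>=97)&(H<118)&(s>90)}.items():
        k,lab,st,ce=cv2.connectedComponentsWithStats((m&ok).astype(np.uint8),connectivity=8)
        for i in range(1,k):
            if st[i,4]<12: continue
            Q=P[lab==i]
            print(n,c,st[i,4],'px',ce[i].round(),'mean',Q.mean(0).round(),'min',np.percentile(Q,3,0).round(),'max',np.percentile(Q,97,0).round())
    # top-view cluster by height
    g=ok&(P[...,2]>8)
    k,lab,st,ce=cv2.connectedComponentsWithStats(g.astype(np.uint8),connectivity=8)
    for i in range(1,k):
        if st[i,4]<40: continue
        Q=P[lab==i]; print(n,'H',st[i,4],'px',ce[i].round(),'med',np.median(Q,0).round(),'min',np.percentile(Q,2,0).round(),'max',np.percentile(Q,98,0).round())
E
python3 m.py
```

```text
scene coral 367 px [182. 171.] mean [ 474. -289.   95.] min [ 461. -317.   55.] max [ 496. -264.  176.]
scene coral 49 px [324. 163.] mean [584. 150. 195.] min [546. 140. 192.] max [627. 159. 204.]
scene teal 40 px [375. 153.] mean [565. 319. 196.] min [526. 311. 192.] max [608. 327. 203.]
scene teal 387 px [253. 181.] mean [529. -58.  73.] min [509. -83.  30.] max [552. -32. 154.]
scene teal 103 px [213. 223.] mean [ 650. -202.   31.] min [ 625. -215.   27.] max [ 674. -190.   35.]
scene blue 366 px [139. 201.] mean [ 558. -431.   64.] min [ 519. -449.   12.] max [ 585. -412.  102.]
scene blue 114 px [279. 268.] mean [838. -24.  48.] min [823. -45.  27.] max [844.   1.  68.]
scene H 351 px [226. 159.] med [ 413. -138.   41.] min [ 375. -167.   11.] max [ 430. -108.  156.]
scene H 692 px [366. 195.] med [626. 308.  14.] min [544. 267.   9.] max [667. 350. 198.]
scene H 856 px [184. 178.] med [ 474. -288.   57.] min [ 440. -342.    8.] max [ 512. -228.  176.]
scene H 697 px [317. 204.] med [641. 136.  14.] min [554.  94.   9.] max [682. 177. 199.]
scene H 479 px [253. 182.] med [530. 
[... 1355 characters left out ...]
.  10.] max [837. 134.  62.]
side H 739 px [320. 191.] med [804. -34.  80.] min [787. -47.  11.] max [832.  -8. 151.]
side H 887 px [227. 223.] med [517. -68.  53.] min [490. -90.  12.] max [547. -45. 154.]
side H 1126 px [186. 258.] med [ 395. -143.   53.] min [ 367. -171.   11.] max [ 425. -128.  155.]
side H 771 px [286. 255.] med [ 637. -184.   30.] min [ 610. -219.   10.] max [ 670. -133.   33.]
side H 2034 px [234. 309.] med [ 462. -310.   57.] min [ 427. -347.    8.] max [ 510. -235.  176.]
side H 2254 px [400. 315.] med [ 776. -429.   43.] min [ 732. -448.   10.] max [ 857. -387.  103.]
side H 1088 px [303. 347.] med [ 563. -423.   67.] min [ 516. -449.   12.] max [ 582. -412.  101.]
```

View pics/crop1.png

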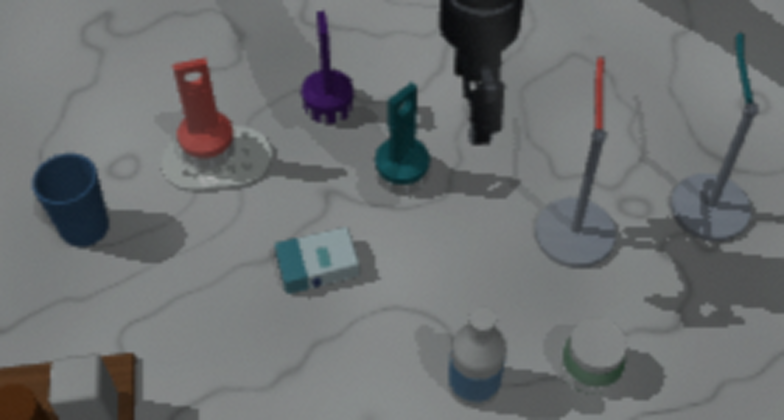

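The crop confirms teal brush at crop (403,140), with its upright eye visible; the purple lookalike is at (327,80). Next I'll fit the models to the depth points.

```bash
cat > fit.py <<'E'
from h import *
from scipy.optimize import least_squares
def rect(p,a,b):
    q=np.abs(p)-[a,b]; return np.linalg.norm(np.maximum(q,0),axis=1)+np.minimum(q.max(1),0)
def loc(Q,x):
    c,s=np.cos(x[2]),np.sin(x[2]); d=Q[:,:2]-x[:2]; return np.c_[d@[c,s],d@[-s,c]]
def best(f,x0,yaws):
    r=min((least_squares(f,[*x0,y],loss='soft_l1',f_scale=1.5,x_scale=[5,5,.1]) for y in yaws),key=lambda r:r.cost)
    return r.x,np.median(abs(f(r.x)))
def near(P,c,r,z0,z1):
    Q=P.reshape(-1,3); return Q[(np.hypot(*(Q[:,:2]-c).T)<r)&(Q[:,2]>z0)&(Q[:,2]<z1)]
Y=np.arange(0,np.pi,.26)
def brush(P,c,b):
    h=near(P,c,50,b+48,b+150); k=near(P,c,50,b+26,b+39)
    f=lambda x:np.r_[rect(loc(h,x),5,19),np.hypot(*loc(k,x).T)-34]
    return best(f,c,Y)
def hook(P,c,y0):
    bs=near(P,c,60,3,9); po=near(P,c,25,25,170)
    Q=near(P,c,125,182,215)
    def f(x):
        L=loc(Q,x); u=L[:,0]; zc=190+np.where(u<-80,(-u-80)**2/40,0); 
        o=(u<-12)&(u>-101)
        return np.r_[np.where(o,np.hypot(L[:,1],Q[:,2]-zc)-4,0),np.hypot(*loc(po,x).T)-6,np.hypot(*loc(bs,x).T)-48]
    return best(f,c,[y0])
def soap(P,c,z0=0):
    Q=near(P,c,62,z0+6,z0+38)
    def f(x):
        L=loc(Q,x); q=np.abs(np.c_[L,Q[:,2]-z0-15])-[28,44,15]
        return np.linalg.norm(np.maximum(q,0),axis=1)+np.minimum(q.max(1),0)
    return best(f,c,Y)
E
python3 - <<'E'
from fit import *
import pickle
A=[]
for n in ['scene','side']:
    d=pickle.load(open(n+'0.pkl','rb')); P=pts(d); P=P[d['z_map']>0]; A.append(P)
A.append(np.concatenate(A))
for n,P in zip(['scene','side','both'],A):
    for k,(x,e) in {'teal':brush(P,(522,-63),0),'coral':brush(P,(468,-297),22),'hookC':hook(P,(637,134),-.24),'hookT':hook(P,(622,308),-.2),'soap':soap(P,(645,-174))}.items():
        print(n,k,x.round(3),'res',e.round(2))
E
```

```text
scene teal [519.116 -56.427   0.683] res 1.06
scene coral [ 464.884 -292.066    3.286] res 1.41
scene hookC [ 6.37614e+02  1.36745e+02 -2.56000e-01] res 1.15
scene hookT [ 6.22846e+02  3.09918e+02 -1.76000e-01] res 1.09
scene soap [ 641.657 -172.934    3.3  ] res 1.24
side teal [520.336 -56.116   0.661] res 0.81
side coral [ 4.65824e+02 -2.91563e+02  1.42000e-01] res 0.67
side hookC [ 6.38513e+02  1.36416e+02 -2.43000e-01] res 0.7
side hookT [ 6.23467e+02  3.09356e+02 -1.77000e-01] res 0.94
side soap [ 6.42130e+02 -1.72414e+02  1.40000e-01] res 0.72
both teal [519.956 -56.141   3.804] res 0.93
both coral [ 4.65488e+02 -2.91630e+02  1.48000e-01] res 0.87
both hookC [ 6.38104e+02  1.36565e+02 -2.46000e-01] res 0.86
both hookT [ 6.23112e+02  3.09667e+02 -1.76000e-01] res 0.98
both soap [ 641.912 -172.484    3.289] res 0.88
```

Both cameras agree to about 1 mm:
- **Teal brush:** (520,-56), yaw 38°.
- **Coral brush:** (465,-292), yaw 8°.
- **Seats:** coral (582,151), teal (566,320).

Moving above the teal brush, with the fingers closing along its width.

```bash
cat > to.py <<'E'
import sys
from h import *
from scipy.spatial.transform import Rotation as R
# usage: to.py x y z yaw_deg(of tool y): prints shift cm, turn units from the measured pose, tool straight down
s=ctrl.get_state(); T=R.from_quat(np.roll(s['ee_rot'],-1)); p=s['position']
x,y,z,a=map(float,sys.argv[1:5]); a=np.radians(a)
M=np.array([[-np.sin(a),np.cos(a),0],[np.cos(a),np.sin(a),0],[0,0,-1]]).T
print('t',round(s['time_s'],2),'shift',(T.inv().apply(np.array([x,y,z])-p)/10).round(2),'turn',(np.degrees((T.inv()*R.from_matrix(M)).as_rotvec())/6).round(2),'q',s['q'].round(2),'open',round(float(s['opening']),2),'F',s['wrist_force'].round(1),round(float(s['gripper_force']),1))
E
python3 -m inch '[[[-5.55,-10.4,0],[0,0,8.6],-1],[[-5.55,-10.4,0],[0,0,8.6],-1],[[-5.55,-10.4,0],[0,0,8.6],-1],[[-5.55,-10.4,0],[0,0,8.6],-1],[[-5.55,-10.4,0],[0,0,8.6],-1],[[-5.55,-10.4,0],[0,0,8.6],-1],[[-5.55,-10.4,0],[0,0,8.6],-1],[[-5.55,-10.4,0],[0,0,8.6],-1],[[-5.55,-10.4,0],[0,0,8.6],-1],[[-5.55,-10.4,0],[0,0,8.6],-1]]' 60
python3 to.py 520 -56 92 -51.8
```

```text
time_s: 0.93
position: [520.9, -55.3, 231.1]
ee_rot: [-0.0, 0.944, 0.33, -0.0]
wrist_force: [-0.2, 0.2, 0.3]
opening: 0.998
gripper_force: 0.0
t 0.93 shift [-0.11 -0.   13.91] turn [-0.    0.    0.06] q [-0.02  0.56  0.06  1.88 -0.05  0.71 -0.83] open 1.0 F [-0.2  0.2  0.3] 0.0
```

```bash
python3 -m inch '[[[-0.1,0,3],[0,0,0],-1],[[-0.1,0,6],[0,0,0],-1],[[-0.1,0,9],[0,0,0],-1],[[-0.1,0,11.5],[0,0,0],-1],[[-0.1,0,13],[0,0,0],-1],[[-0.1,0,13.9],[0,0,0],-1],[[-0.1,0,13.9],[0,0,0],-1],[[-0.1,0,13.9],[0,0,0],-1]]'
python3 -m inch '[[[0,0,0],[0,0,0],1],[[0,0,0],[0,0,0],1],[[0,0,0],[0,0,0],1],[[0,0,0],[0,0,0],1],[[0,0,0],[0,0,0],1],[[0,0,0],[0,0,0],1],[[0,0,0],[0,0,0],1],[[0,0,0],[0,0,0],1],[[0,0,0],[0,0,0],1],[[0,0,0],[0,0,0],1]]' 60
python3 -m inch '[[[0,0,-1],[0,0,0],1],[[0,0,-2],[0,0,0],1],[[0,0,-4],[0,0,0],1],[[0,0,-6],[0,0,0],1],[[0,0,-8],[0,0,0],1],[[0,0,-10],[0,0,0],1],[[0,0,-11],[0,0,0],1],[[0,0,-11],[0,0,0],1]]'
python3 to.py 440 -20 205 -75
```

```text
time_s: 1.6
position: [520.5, -56.2, 92.4]
ee_rot: [-0.0, 0.944, 0.329, 0.0]
wrist_force: [0.3, -0.3, -0.8]
opening: 1.0
gripper_force: 0.0
time_s: 2.43
position: [520.5, -55.9, 93.2]
ee_rot: [0.0, 0.944, 0.329, 0.001]
wrist_force: [-0.9, 1.1, 5.7]
opening: 0.437
gripper_force: 59.7
time_s: 3.1
position: [521.9, -56.4, 205.5]
ee_rot: [0.001, 0.944, 0.329, 0.003]
wrist_force: [0.5, 1.2, -0.8]
opening: 0.433
gripper_force: 60.2
t 3.1 shift [-4.16 -7.94  0.  ] turn [ 0.03 -0.05  3.9 ] q [-0.01  0.59  0.05  1.91 -0.05  0.64 -0.83] open 0.43 F [ 0.5  1.2 -0.8] 60.2
```

```bash
python3 -m inch '[[[0.3,-1,0],[0,0,0.2],1],[[0.9,-3.5,0],[0,0,0.6],1],[[1.5,-6,0],[0,0,1.2],1],[[2.1,-8.5,0],[0,0,1.8],1],[[2.7,-11,0],[0,0,2.4],1],[[3.3,-13.5,0],[0,0,3],1],[[4,-16.5,0],[0,0,3.6],1],[[6,-18.5,0],[0,0,4.2],1],[[8,-20.5,0],[0,0,4.8],1],[[10,-22.4,0],[0,0,5.4],1],[[12,-24.4,0],[0,0,6],1],[[14,-26.4,0],[0,0,6.6],1]]'
python3 to.py 480.4 335 160 -100.1
```

```text
time_s: 4.1
position: [465.5, 239.0, 202.1]
ee_rot: [0.0, 1.0, -0.012, -0.0]
wrist_force: [-0.1, -0.6, -0.8]
opening: 0.435
gripper_force: 60.3
t 4.1 shift [ 1.27 -9.63  4.21] turn [0.   0.01 1.46] q [-0.77  0.62  0.34  1.92 -0.32  0.65 -1.83] open 0.44 F [-0.1 -0.6 -0.8] 60.3
```

```bash
python3 -m inch '[[[0.3,-2,0.4],[0,0,0.2],1],[[0.6,-4.5,1.2],[0,0,0.5],1],[[0.9,-7,2.2],[0,0,0.9],1],[[1.2,-9,3.4],[0,0,1.3],1],[[1.25,-9.6,4.2],[0,0,1.46],1],[[1.25,-9.6,4.2],[0,0,1.46],1],[[1.25,-9.6,4.2],[0,0,1.46],1],[[1.25,-9.6,4.2],[0,0,1.46],1]]'
python3 to.py 480.4 335 158 -100.1
python3 - <<'E'
from fit import *
A=[]
for n in ['scene','side']:
    d=cam(n); P=pts(d); A.append(P[d['z_map']>0])
    im=d['image']; save(d,'t1_'+n+'.png')
P=np.concatenate(A)
# teal-brush head in the air
Q=near(P,(480,335),60,70,120)
print(len(Q),Q[:,2].min(), np.percentile(Q,[2,98],axis=0).round())
x,e=brush(P,(480,335),66.); print(x.round(3),e)
for b in range(58,76,2): print(b,brush(P,(480,335),b)[1].round(2),end=' ')
im=cv2.imread('pics/t1_side.png'); cv2.imwrite('pics/crop2.png',cv2.resize(im[60:210,130:290],None,fx=3.5,fy=3.5,interpolation=cv2.INTER_CUBIC))
E
```

```text
time_s: 4.77
position: [480.8, 331.2, 160.7]
ee_rot: [0.001, 0.996, -0.088, 0.0]
wrist_force: [0.5, -0.2, -1.1]
opening: 0.434
gripper_force: 60.3
t 4.77 shift [-0.1  -0.37  0.27] turn [ 0.01 -0.    0.01] q [-0.89  0.76  0.37  1.78 -0.41  0.68 -2.04] open 0.43 F [ 0.5 -0.2 -1.1] 60.3
608 70.12229115154298 [[450. 296.  72.]
 [514. 353. 116.]]
[480.833 328.681   6.111] 2.981384497246391
58 3.89 60 3.46 62 3.09 64 2.83 66 2.98 68 3.39 70 4.09 72 5.31 74 6.33
```

View pics/crop2.png

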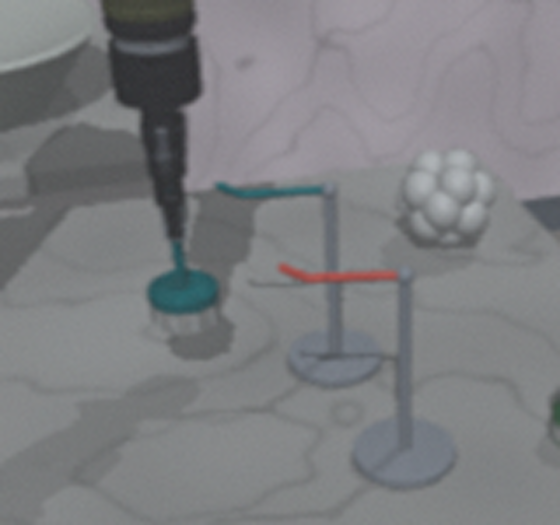

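The side crop shows the brush upright in the fingers at (180,290), left of and facing the teal tip (220,185). I'll correct the lateral offset and check the cap height.

```bash
python3 -m inch '[[[-0.1,-0.35,0.2],[0,0,0],1],[[-0.1,-0.35,0.2],[0,0,0],1],[[-0.1,-0.35,0.2],[0,0,0],1]]'
python3 to.py 480.4 335 158 -100.1
python3 - <<'E'
from fit import *
A=[]
for n in ['scene','side']:
    d=cam(n); P=pts(d); h=cv2.cvtColor(d['image'],cv2.COLOR_RGB2HSV).astype(int)
    m=(d['z_map']>0)&(h[...,0]>80)&(h[...,0]<98)&(h[...,1]>110); A.append(P[m])
    Q=near(A[-1],(480,335),50,60,125); print(n,len(Q),np.histogram(Q[:,2],np.arange(80,124,4))[0])
Q=near(np.concatenate(A),(480,335),50,60,125)
k=Q[(Q[:,2]<106)]
r=least_squares(lambda x:np.hypot(*(k[:,:2]-x).T)-34,[480,335],loss='soft_l1'); print(r.x)
t=Q[(np.hypot(*(Q[:,:2]-r.x).T)<27)&(np.hypot(*(Q[:,:2]-r.x).T)>20)]; print('cap top',np.median(t[:,2]))
E
```

```text
time_s: 5.12
position: [480.0, 337.2, 158.5]
ee_rot: [-0.0, 0.996, -0.087, -0.0]
wrist_force: [-0.2, 0.2, -0.6]
opening: 0.435
gripper_force: 60.3
t 5.12 shift [0.07 0.21 0.05] turn [-0.    0.    0.03] q [-0.9   0.77  0.37  1.77 -0.41  0.68 -2.05] open 0.44 F [-0.2  0.2 -0.6] 60.3
scene 216 [ 0  1  6 12 26 58 48 34  9 12]
side 164 [ 0  0  1  8 22 46 57 21  2  4]
[476.83384432 339.65686901]
cap top 107.22551913879215
```

```bash
python3 -m inch '[[[0.5,0.3,0],[0,0,0],1],[[1.2,0.3,0],[0,0,0],1],[[2,0.3,0],[0,0,0],1],[[2.8,0.3,0],[0,0,0],1],[[3.6,0.3,0],[0,0,0],1],[[4.4,0.3,0],[0,0,0],1],[[5.2,0.3,0],[0,0,0],1],[[6,0.3,0.1],[0,0,0],1],[[6.8,0.3,0.2],[0,0,0],1],[[7.6,0.3,0.3],[0,0,0],1],[[8.4,0.3,0.3],[0,0,0],1],[[9.2,0.3,0.3],[0,0,0],1]]'
python3 -m inch '[[[0,0,0],[0,0,0],1],[[0,0,0],[0,0,0],1],[[0,0,0.2],[0,0,0],1],[[0,0,0.4],[0,0,0],1],[[0,0,0.6],[0,0,0],1],[[0,0,0.8],[0,0,0],1],[[0,0,0.8],[0,0,0],1],[[0,0,0.8],[0,0,0],1]]'
python3 to.py 568.9 319.3 142 -100.1
```

```text
time_s: 6.22
position: [570.9, 318.1, 155.1]
ee_rot: [0.0, 0.996, -0.087, -0.0]
wrist_force: [0.1, -0.2, -1.0]
opening: 0.438
gripper_force: 60.3
time_s: 6.88
position: [569.9, 318.3, 147.1]
ee_rot: [0.0, 0.996, -0.087, -0.0]
wrist_force: [-0.5, -0.4, -0.9]
opening: 0.436
gripper_force: 60.3
t 6.88 shift [-0.12 -0.08  0.51] turn [0.   0.   0.03] q [-0.77  0.86  0.37  1.57 -0.39  0.79 -1.99] open 0.44 F [-0.5 -0.4 -0.9] 60.3
```

```bash
python3 -m inch '[[[0,0,0.1],[0,0,0],1],[[0,0,0.2],[0,0,0],1],[[0,0,0.3],[0,0,0],1],[[0,0,0.4],[0,0,0],1],[[0,0,0.4],[0,0,0],1],[[0,0,0.4],[0,0,0],1]]'
python3 - <<'E'
from h import *
for n in ['scene','side']:
    d=cam(n); save(d,'t2_'+n+'.png')
E
```

```text
time_s: 7.38
position: [570.2, 318.2, 143.3]
ee_rot: [-0.0, 0.996, -0.087, 0.0]
wrist_force: [-0.2, 0.3, -1.1]
opening: 0.435
gripper_force: 60.7
```

```bash
python3 -m inch '[[[0,0,0.1],[0,0,0],1],[[0,0,0.2],[0,0,0],1],[[0,0,0.2],[0,0,0],1],[[0,0,0.2],[0,0,0],1]]'
python3 -m inch '[[[0,0,0.1],[0,0,0],1],[[0,0,0.1],[0,0,0],1],[[0,0,0.1],[0,0,0],1]]'
```

```text
time_s: 7.82
position: [570.4, 318.3, 143.0]
ee_rot: [-0.001, 0.996, -0.087, 0.0]
wrist_force: [-2.4, -1.7, 9.6]
opening: 0.432
gripper_force: 61.7
time_s: 8.07
position: [570.4, 318.4, 142.9]
ee_rot: [-0.001, 0.996, -0.087, 0.0]
wrist_force: [-5.5, -1.4, 14.8]
opening: 0.434
gripper_force: 62.3
```

Contact came at the expected height, so the eye is on the bar. Easing off and opening.

```bash
python3 -m inch '[[[0,0,-0.2],[0,0,0],1],[[0,0,-0.2],[0,0,0],1],[[0,0,-0.2],[0,0,0],0],[[0,0,-0.2],[0,0,0],-0.5],[[0,0,-0.2],[0,0,0],-1],[[0,0,-0.2],[0,0,0],-1],[[0,0,-0.2],[0,0,0],-1],[[0,0,-0.2],[0,0,0],-1],[[0,0,-0.2],[0,0,0],-1],[[0,0,-0.2],[0,0,0],-1]]'
python3 -m inch '[[[0,0,-1],[0,0,0],-1],[[0,0,-2.5],[0,0,0],-1],[[0,0,-4.5],[0,0,0],-1],[[0,0,-7],[0,0,0],-1],[[0,0,-9.5],[0,0,0],-1],[[0,0,-12],[0,0,0],-1],[[0,0,-14],[0,0,0],-1],[[0,0,-14],[0,0,0],-1]]'
python3 - <<'E'
from h import *
d=cam('side'); im=d['image'][60:210,130:290,::-1]
e=cam('scene')['image'][110:260,300:460,::-1]
cv2.imwrite('pics/crop3.png',cv2.resize(np.hstack([im,e]),None,fx=2.4,fy=2.4,interpolation=cv2.INTER_CUBIC))
E
python3 to.py 465.5 -291.6 270 -81.6
```

```text
time_s: 8.9
position: [570.2, 318.2, 142.3]
ee_rot: [0.0, 0.996, -0.087, 0.0]
wrist_force: [-0.1, 0.9, 0.1]
opening: 0.998
gripper_force: 0.0
time_s: 9.57
position: [573.0, 318.8, 288.2]
ee_rot: [-0.003, 0.996, -0.087, 0.004]
wrist_force: [1.1, 0.5, 0.1]
opening: 1.0
gripper_force: 0.0
t 9.67 shift [ 0.2  61.89  1.27] turn [-0.01 -0.02 -3.06] q [-0.8   0.71  0.44  1.43 -0.32  1.07 -2.05] open 1.0 F [ 0.2 -0.4 -0.7] 0.0
```

View pics/crop3.png

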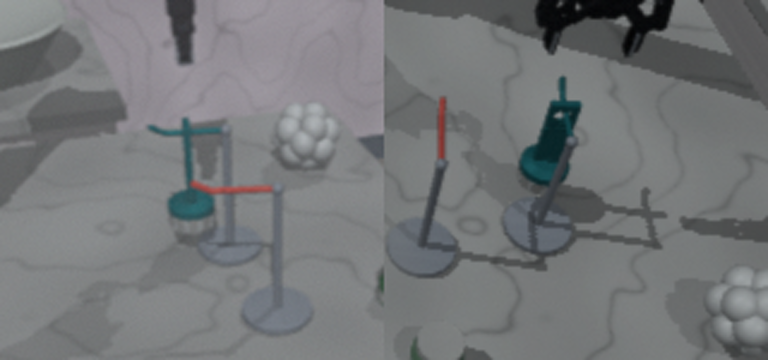

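The teal brush hangs upright on its bar, at (188,175) in the left panel, well past the tip. On to the coral one.

```bash
python3 -m inch '[[[0,2,0],[0,0,-0.2],-1],[[0,6,0],[0,0,-0.6],-1],[[0,10,0],[0,0,-1],-1],[[0,14,0],[0,0,-1.4],-1],[[0,18,0],[0,0,-1.8],-1],[[0,22,0],[0,0,-2.2],-1],[[0,26,0],[0,0,-2.6],-1],[[0,30,0],[0,0,-3],-1],[[0,34,0],[0,0,-3],-1],[[0,38,0],[0,0,-3],-1],[[0,42,0],[0,0,-3],-1],[[0,46,0],[0,0,-3],-1]]'
python3 to.py 465.5 -291.6 220 -81.6
```

```text
time_s: 10.67
position: [489.1, -136.2, 281.4]
ee_rot: [-0.0, 0.998, 0.07, -0.001]
wrist_force: [0.5, -0.4, 0.0]
opening: 1.002
gripper_force: 0.0
t 10.67 shift [-4.5  15.06  6.14] turn [-0.01  0.02 -0.06] q [-0.03  0.49  0.32  1.86 -0.2   0.83 -1.03] open 1.0 F [ 0.5 -0.4  0. ] 0.0
```

```bash
python3 -m inch '[[[-1.2,4,0],[0,0,0],-1],[[-2.4,8,0.5],[0,0,0],-1],[[-3.6,12,2],[0,0,-0.1],-1],[[-4.4,14.5,4],[0,0,-0.1],-1],[[-4.5,15.05,6],[0,0,-0.1],-1],[[-4.5,15.05,6.1],[0,0,-0.1],-1],[[-4.5,15.05,6.1],[0,0,-0.1],-1],[[-4.5,15.05,6.1],[0,0,-0.1],-1]]'
python3 to.py 465.5 -291.6 114.5 -81.6
```

```text
time_s: 11.33
position: [467.7, -288.5, 221.4]
ee_rot: [-0.001, 0.997, 0.076, -0.0]
wrist_force: [0.5, 0.6, -0.1]
opening: 0.997
gripper_force: 0.0
t 11.33 shift [-0.26  0.29 10.69] turn [-0.01 -0.    0.06] q [ 0.31  0.62  0.27  1.82 -0.23  0.74 -0.71] open 1.0 F [ 0.5  0.6 -0.1] 0.0
```

```bash
python3 -m inch '[[[-0.2,0.2,2],[0,0,0],-1],[[-0.2,0.2,4.5],[0,0,0],-1],[[-0.2,0.2,7],[0,0,0],-1],[[-0.2,0.2,9],[0,0,0],-1],[[-0.2,0.2,10.3],[0,0,0],-1],[[-0.2,0.2,10.7],[0,0,0],-1],[[-0.2,0.2,10.7],[0,0,0],-1],[[-0.2,0.2,10.7],[0,0,0],-1]]'
python3 to.py 465.5 -291.6 114.5 -81.6
python3 -m inch '[[[0,0,0],[0,0,0],1],[[0,0,0],[0,0,0],1],[[0,0,0],[0,0,0],1],[[0,0,0],[0,0,0],1],[[0,0,0],[0,0,0],1],[[0,0,0],[0,0,0],1],[[0,0,0],[0,0,0],1],[[0,0,0],[0,0,0],1],[[0,0,0],[0,0,0],1],[[0,0,0],[0,0,0],1]]' 60
python3 -m inch '[[[0,0,-1],[0,0,0],1],[[0,0,-2],[0,0,0],1],[[0,0,-4],[0,0,0],1],[[0,0,-6],[0,0,0],1],[[0,0,-8],[0,0,0],1],[[0,0,-9],[0,0,0],1],[[0,0,-9],[0,0,0],1],[[0,0,-9],[0,0,0],1]]'
python3 to.py 497 -60 204 -90
```

```text
time_s: 12.0
position: [466.7, -292.0, 115.5]
ee_rot: [0.0, 0.997, 0.076, 0.001]
wrist_force: [-0.1, 0.7, -0.6]
opening: 1.003
gripper_force: 0.0
t 12.0 shift [-0.11 -0.06  0.1 ] turn [ 0.01 -0.02  0.05] q [ 0.36  0.77  0.19  1.91 -0.29  0.49 -0.66] open 1.0 F [-0.1  0.7 -0.6] 0.0
time_s: 12.83
position: [465.7, -292.1, 115.1]
ee_rot: [-0.0, 0.997, 0.075, 0.0]
wrist_force: [-0.9, 1.7, 6.0]
opening: 0.436
gripper_force: 59.5
time_s: 13.5
position: [465.6, -292.4, 204.7]
ee_rot: [0.0, 0.997, 0.075, 0.0]
wrist_force: [0.8, 1.7, -1.3]
opening: 0.435
gripper_force: 60.2
t 13.5 shift [  6.6  -22.51   0.06] turn [ 0.   -0.01  1.44] q [ 0.32  0.64  0.26  1.84 -0.24  0.69 -0.7 ] open 0.43 F [ 0.8  1.7 -1.3] 60.2
```

```bash
python3 -m inch '[[[0.6,-1,0],[0,0,0.1],1],[[1.8,-3,0],[0,0,0.3],1],[[3.2,-5.5,0],[0,0,0.5],1],[[4.5,-8.2,0],[0,0,0.8],1],[[5.2,-11.5,0],[0,0,1.1],1],[[5.7,-15,0],[0,0,1.5],1],[[6.2,-18.5,0],[0,0,1.9],1],[[6.7,-22,0],[0,0,2.3],1],[[7.2,-25.5,0],[0,0,2.7],1],[[7.7,-29,0],[0,0,3.1],1],[[8.1,-32,0],[0,0,3.4],1],[[8.4,-34.5,0],[0,0,3.6],1]]'
python3 to.py 494.6 172.7 158.5 -104.1
```

```text
time_s: 14.5
position: [495.4, 64.3, 202.9]
ee_rot: [0.0, 0.994, -0.112, -0.002]
wrist_force: [0.3, 0.4, -0.8]
opening: 0.433
gripper_force: 60.3
t 14.5 shift [ -2.48 -10.55   4.44] turn [0.   0.03 0.2 ] q [-0.5   0.61  0.45  1.99 -0.44  0.64 -1.56] open 0.43 F [ 0.3  0.4 -0.8] 60.3
```

```bash
python3 -m inch '[[[-0.6,-2.5,0.4],[0,0,0],1],[[-1.2,-5,1.2],[0,0,0.1],1],[[-1.8,-7.5,2.2],[0,0,0.2],1],[[-2.3,-9.5,3.4],[0,0,0.2],1],[[-2.5,-10.5,4.4],[0,0,0.2],1],[[-2.5,-10.5,4.4],[0,0,0.2],1],[[-2.5,-10.5,4.4],[0,0,0.2],1],[[-2.5,-10.5,4.4],[0,0,0.2],1],[[-2.5,-10.5,4.4],[0,0,0.2],1],[[-2.5,-10.5,4.4],[0,0,0.2],1]]'
python3 to.py 494.6 172.7 158.5 -104.1
python3 - <<'E'
from fit import *
A=[]
for n in ['scene','side']:
    d=cam(n); P=pts(d); h=cv2.cvtColor(d['image'],cv2.COLOR_RGB2HSV).astype(int)
    m=(d['z_map']>0)&((h[...,0]<9)|(h[...,0]>170))&(h[...,1]>110); A.append(P[m])
Q=near(np.concatenate(A),(495,173),50,60,125)
k=Q[(Q[:,2]<106)]
r=least_squares(lambda x:np.hypot(*(k[:,:2]-x).T)-34,[495,173],loss='soft_l1'); c=r.x
t=Q[(np.hypot(*(Q[:,:2]-c).T)<27)&(np.hypot(*(Q[:,:2]-c).T)>20)]
L=loc(np.array([[*c,0],[*ctrl.get_state()['position']]]),[638.1,136.6,-.246])
print(c,'cap top',np.median(t[:,2]),'in hook frame brush,tcp',L.round(1))
E
```

```text
time_s: 15.33
position: [496.4, 167.6, 161.0]
ee_rot: [0.0, 0.992, -0.125, 0.001]
wrist_force: [-0.5, -0.3, -0.5]
opening: 0.438
gripper_force: 60.3
t 15.33 shift [-0.3  -0.45  0.25] turn [ 0.   -0.01 -0.04] q [-0.67  0.71  0.43  1.96 -0.51  0.58 -1.71] open 0.44 F [-0.5 -0.3 -0.5] 60.3
[495.76559163 168.94523795] cap top 109.12090949427045 in hook frame brush,tcp [[-145.9   -3.3]
 [-145.3   -3.9]]
```

```bash
python3 -m inch '[[[0,-0.36,0.2],[0,0,0],1],[[0.6,-0.36,0.2],[0,0,0],1],[[1.4,-0.36,0.2],[0,0,0],1],[[2.2,-0.36,0.2],[0,0,0],1],[[3,-0.36,0.2],[0,0,0],1],[[3.8,-0.36,0.2],[0,0,0],1],[[4.6,-0.36,0.2],[0,0,0],1],[[5.4,-0.36,0.25],[0,0,0],1],[[6.2,-0.36,0.35],[0,0,0],1],[[7.1,-0.36,0.5],[0,0,0],1],[[8,-0.36,0.55],[0,0,0],1],[[9,-0.36,0.55],[0,0,0],1]]'
python3 -m inch '[[[0,0,0],[0,0,0],1],[[0,0,0],[0,0,0],1],[[0,0,0.2],[0,0,0],1],[[0,0,0.4],[0,0,0],1],[[0,0,0.6],[0,0,0],1],[[0,0,0.8],[0,0,0],1],[[0,0,0.9],[0,0,0],1],[[0,0,0.9],[0,0,0],1],[[0,0,0.9],[0,0,0],1]]'
python3 to.py 583.8 150.2 142.8 -104.1
```

```text
time_s: 16.43
position: [584.5, 150.5, 154.5]
ee_rot: [0.0, 0.992, -0.123, -0.0]
wrist_force: [-0.1, -0.3, -1.7]
opening: 0.436
gripper_force: 60.3
time_s: 17.18
position: [583.9, 150.7, 145.7]
ee_rot: [0.0, 0.992, -0.123, -0.0]
wrist_force: [1.1, -0.3, -1.7]
opening: 0.436
gripper_force: 60.3
t 17.18 shift [0.   0.05 0.29] turn [ 0.    0.   -0.01] q [-0.57  0.81  0.43  1.73 -0.49  0.71 -1.69] open 0.44 F [ 1.1 -0.3 -1.7] 60.3
```

```bash
python3 -m inch '[[[0,0,0.1],[0,0,0],1],[[0,0,0.2],[0,0,0],1],[[0,0,0.2],[0,0,0],1],[[0,0,0.2],[0,0,0],1]]'
python3 -m inch '[[[0,0,0.1],[0,0,0],1],[[0,0,0.1],[0,0,0],1],[[0,0,0.1],[0,0,0],1]]'
python3 -m inch '[[[0,0,0.1],[0,0,0],1],[[0,0,0.1],[0,0,0],1],[[0,0,0.1],[0,0,0],1]]'
```

```text
time_s: 17.52
position: [584.0, 150.7, 143.8]
ee_rot: [0.0, 0.992, -0.123, -0.0]
wrist_force: [0.3, 0.4, -0.5]
opening: 0.44
gripper_force: 60.3
time_s: 17.77
position: [584.2, 150.7, 143.0]
ee_rot: [-0.0, 0.992, -0.123, 0.0]
wrist_force: [-0.3, -0.0, 0.7]
opening: 0.439
gripper_force: 60.8
time_s: 18.02
position: [584.3, 150.7, 142.8]
ee_rot: [-0.0, 0.992, -0.123, 0.0]
wrist_force: [-2.1, 0.6, 7.2]
opening: 0.435
gripper_force: 61.4
```

```bash
python3 -m inch '[[[0,0,-0.1],[0,0,0],1],[[0,0,-0.1],[0,0,0],1],[[0,0,-0.1],[0,0,0],0],[[0,0,-0.1],[0,0,0],-0.5],[[0,0,-0.1],[0,0,0],-1],[[0,0,-0.1],[0,0,0],-1],[[0,0,-0.1],[0,0,0],-1],[[0,0,-0.1],[0,0,0],-1],[[0,0,-0.1],[0,0,0],-1],[[0,0,-0.1],[0,0,0],-1]]'
python3 -m inch '[[[0,0,-1],[0,0,0],-1],[[0,0,-2.5],[0,0,0],-1],[[0,0,-4.5],[0,0,0],-1],[[0,0,-7],[0,0,0],-1],[[0,0,-9.5],[0,0,0],-1],[[0,0,-12],[0,0,0],-1],[[0,0,-14],[0,0,0],-1],[[0,0,-14],[0,0,0],-1]]'
python3 - <<'E'
from fit import *
A=[]
D={n:cam(n) for n in ['side','scene']}
for n,d in D.items(): A.append(pts(d)[d['z_map']>0])
P=np.concatenate(A)
e=D['scene']['image'];s=D['side']['image']
print(brush(P,(566,320),50),brush(P,(582,151),50))
cv2.imwrite('pics/crop4.png',cv2.resize(np.hstack([s[90:210,160:290],e[110:230,290:420],e[120:240,140:270]])[...,::-1],None,fx=2,fy=2,interpolation=cv2.INTER_CUBIC))
E
python3 to.py 641.9 -172.5 150 8.4
```

```text
time_s: 18.85
position: [584.0, 150.7, 142.8]
ee_rot: [-0.0, 0.992, -0.123, 0.0]
wrist_force: [-0.4, -0.0, -1.0]
opening: 0.998
gripper_force: 0.0
time_s: 19.52
position: [586.7, 150.4, 288.1]
ee_rot: [-0.001, 0.992, -0.123, 0.004]
wrist_force: [0.6, -0.9, 0.8]
opening: 1.006
gripper_force: 0.0
(array([ 5.70416048e+02,  3.19410625e+02, -1.61217442e-01]), np.float64(2.0344618917046944)) (array([584.02736884, 150.88822949,   2.90389142]), np.float64(1.6915936206722932))
t 19.62 shift [13.47 29.94 13.39] turn [ 1.000e-02 -2.000e-02 -1.876e+01] q [-0.63  0.65  0.55  1.59 -0.38  1.   -1.78] open 1.0 F [-0.9 -0.2  0.8] 0.0
```

View pics/crop4.png

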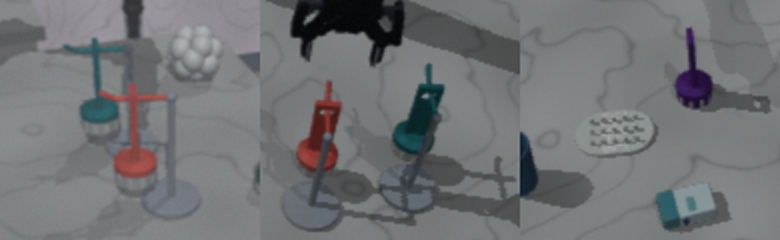

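Both brushes hang upright past their tips: coral at left-panel (135,160), teal at (98,110). The dish is free at right-panel (615,132). Next the soap, and I'll fit the dish pose.

```bash
python3 -m inch '[[[1,2.5,0],[0,0,-1.1],-1],[[2,5,0],[0,0,-2.2],-1],[[3.5,8,0],[0,0,-3.3],-1],[[5,11,1],[0,0,-4.4],-1],[[6.5,14,2],[0,0,-5.5],-1],[[8,17,3.5],[0,0,-6.6],-1],[[9.5,20,5],[0,0,-7.7],-1],[[11,23,6.5],[0,0,-8.8],-1],[[12.5,26,8],[0,0,-9.9],-1],[[13.2,28.5,9.5],[0,0,-11],-1],[[13.4,29.9,11],[0,0,-12.1],-1],[[13.4,29.9,12],[0,0,-13.2],-1]]'
python3 - <<'E'
from fit import *
A=[];D={}
for n in ['scene','side']:
    d=cam(n); P=pts(d)[d['z_map']>0]; A.append(P)
for n,P in zip(['scene','side','both'],A+[np.concatenate(A)]):
    pin=near(P,(467,-292),75,15,27); pl=near(P,(467,-292),85,4.5,27)
    el=cv2.fitEllipse(cv2.convexHull(pl[:,:2].astype(np.float32)))
    print(n,len(pin),'pins',pin.mean(0).round(1),cv2.minAreaRect(pin[:,:2].astype(np.float32)),'plate',el)
print('soap',soap(np.concatenate(A),(642,-172)))
E
python3 to.py 641.9 -172.5 120 8.4
```

```text
time_s: 20.62
position: [637.8, -178.2, 159.8]
ee_rot: [-0.0, 0.844, 0.537, -0.003]
wrist_force: [-0.5, 0.1, -0.1]
opening: 1.001
gripper_force: 0.0
scene 67 pins [ 469.8 -284.6   20.5] ((469.3117370605469, -283.8552551269531), (56.740211486816406, 80.92909240722656), 0.218870609998703) plate ((462.66851806640625, -296.81683349609375), (151.53343200683594, 159.6385498046875), 46.81547164916992)
side 187 pins [ 467.9 -287.2   20.6] ((468.4751281738281, -284.7191162109375), (54.529815673828125, 84.37862396240234), 0.025943458080291748) plate ((468.87237548828125, -285.66668701171875), (100.09821319580078, 141.31814575195312), 179.72018432617188)
both 254 pins [ 468.4 -286.5   20.6] ((469.1946716308594, -284.4326171875), (56.50149917602539, 84.53778839111328), 0.942659854888916) plate ((462.9589538574219, -295.7781677246094), (153.713134765625, 159.7235565185547), 33.75130844116211)
soap (array([ 641.89813237, -172.61154237,    3.28703615]), np.float64(0.8491062387254882))
t 20.72 shift [0.19 0.38 3.95] turn [-0.07 -0.01 -5.58] q [ 0.16  0.82  0.06  1.51 -0.06  0.81 -0.19] open 1.0 F [-0.4  1.2  0.3] 0.0
```

```bash
python3 -m inch '[[[0.2,0.35,1],[0,0,-1.1],-1],[[0.2,0.35,2],[0,0,-2.2],-1],[[0.2,0.35,3],[0,0,-3.3],-1],[[0.2,0.35,4],[0,0,-4.4],-1],[[0.2,0.35,4],[0,0,-5.6],-1],[[0.2,0.35,4],[0,0,-5.6],-1],[[0.2,0.35,4],[0,0,-5.6],-1],[[0.2,0.35,4],[0,0,-5.6],-1]]'
python3 to.py 641.9 -172.6 3 8.3
```

```text
time_s: 21.38
position: [645.3, -171.0, 123.3]
ee_rot: [0.0, 0.653, 0.757, 0.0]
wrist_force: [-0.1, -0.1, -0.1]
opening: 0.997
gripper_force: 0.0
t 21.38 shift [-0.11 -0.37 12.03] turn [0.01 0.   0.02] q [ 0.24  0.87 -0.1   1.52  0.11  0.76  0.24] open 1.0 F [-0.1 -0.1 -0.1] 0.0
```

```bash
python3 -m inch '[[[-0.1,-0.3,2],[0,0,0],-1],[[-0.1,-0.35,4.5],[0,0,0],-1],[[-0.1,-0.35,7],[0,0,0],-1],[[-0.1,-0.35,9],[0,0,0],-1],[[-0.1,-0.35,10.5],[0,0,0],-1],[[-0.1,-0.35,11.5],[0,0,0],-1],[[-0.1,-0.35,12],[0,0,0],-1],[[-0.1,-0.35,12],[0,0,0],-1],[[-0.1,-0.35,12],[0,0,0],-1]]'
python3 -m inch '[[[0,0,0],[0,0,0],1],[[0,0,0],[0,0,0],1],[[0,0,0],[0,0,0],1],[[0,0,0],[0,0,0],1],[[0,0,0],[0,0,0],1],[[0,0,0],[0,0,0],1],[[0,0,0],[0,0,0],1],[[0,0,0],[0,0,0],1]]' 50
python3 -m inch '[[[0,0,-0.5],[0,0,0],1],[[0,0,-1.5],[0,0,0],1],[[0,0,-3],[0,0,0],1],[[0,0,-5],[0,0,0],1],[[0,0,-7],[0,0,0],1],[[0,0,-8],[0,0,0],1],[[0,0,-8],[0,0,0],1],[[0,0,-8],[0,0,0],1]]'
python3 to.py 468.8 -285 75 0
```

```text
time_s: 22.13
position: [642.2, -173.3, 3.6]
ee_rot: [0.001, 0.652, 0.758, 0.0]
wrist_force: [0.2, 0.7, 0.0]
opening: 1.0
gripper_force: 0.0
time_s: 22.8
position: [642.4, -173.5, 4.1]
ee_rot: [0.001, 0.652, 0.758, 0.0]
wrist_force: [-0.9, 0.2, 6.0]
opening: 0.645
gripper_force: 55.1
time_s: 23.47
position: [641.7, -173.3, 83.6]
ee_rot: [0.001, 0.652, 0.758, 0.0]
wrist_force: [-0.1, -0.4, -1.7]
opening: 0.648
gripper_force: 54.3
t 23.47 shift [ -8.45 -18.78   0.84] turn [0.01 0.   1.44] q [ 0.25  0.92 -0.1   1.55  0.12  0.68  0.24] open 0.65 F [-0.1 -0.4 -1.7] 54.3
```

```bash
python3 -m inch '[[[-0.4,-1,0],[0,0,0.1],1],[[-1.3,-3,0],[0,0,0.3],1],[[-2.6,-6,0],[0,0,0.5],1],[[-4,-9,0],[0,0,0.7],1],[[-5.4,-12,0],[0,0,0.9],1],[[-6.7,-15,0],[0,0,1.1],1],[[-7.8,-17.3,0],[0,0,1.3],1],[[-8.3,-18.5,0],[0,0,1.4],1],[[-8.4,-18.8,0],[0,0,1.4],1],[[-8.4,-18.8,0],[0,0,1.4],1],[[-8.4,-18.8,0],[0,0,1.4],1]]'
python3 to.py 468.8 -285 33 0
python3 - <<'E'
from fit import *
A=[]
for n in ['scene','side']:
    d=cam(n); A.append(pts(d)[d['z_map']>0])
    if n=='side': e=d['image']
P=np.concatenate(A)
for z in (76,79,82): print(z,soap(P,(469,-285),z))
cv2.imwrite('pics/crop5.png',cv2.resize(e[220:360,150:320,::-1],None,fx=3.5,fy=3.5,interpolation=cv2.INTER_CUBIC))
E
```

```text
time_s: 24.38
position: [470.5, -283.0, 82.6]
ee_rot: [0.0, 0.705, 0.71, 0.001]
wrist_force: [-0.4, -0.3, -0.9]
opening: 0.644
gripper_force: 54.3
t 24.38 shift [-0.21 -0.18  4.96] turn [ 0.02 -0.01  0.07] q [ 0.51  0.82 -0.08  1.92  0.15  0.41  0.32] open 0.64 F [-0.4 -0.3 -0.9] 54.3
76 (array([ 470.53644572, -281.69235687,    3.15126205]), np.float64(2.7782431909272987))
79 (array([ 470.53104918, -281.64760559,    3.15167259]), np.float64(0.8802799760848394))
82 (array([ 470.22905296, -281.42350308,    3.15884177]), np.float64(2.2104655435662153))
```

View pics/crop5.png

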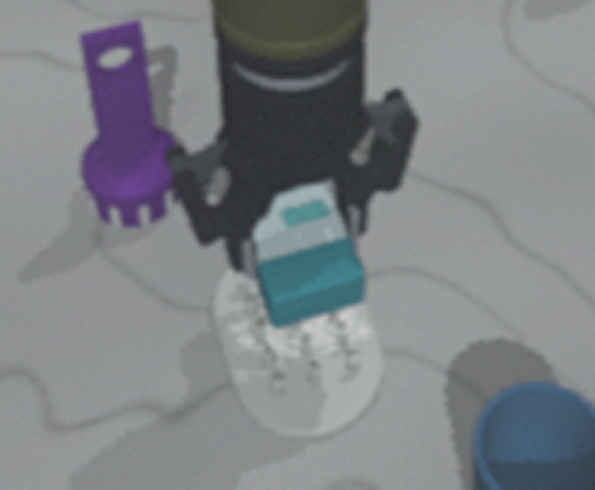

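The side crop shows the soap gripped level above the dish, at (310,270). Its base is at 79 mm and its centre 3 mm off. Lowering it.

```bash
python3 -m inch '[[[-0.3,-0.15,0.5],[0,0,0],1],[[-0.3,-0.15,1.5],[0,0,0],1],[[-0.3,-0.15,2.8],[0,0,0],1],[[-0.3,-0.15,4],[0,0,0],1],[[-0.3,-0.15,4.8],[0,0,0],1],[[-0.3,-0.15,5.2],[0,0,0],1],[[-0.3,-0.15,5.4],[0,0,0],1],[[-0.3,-0.15,5.4],[0,0,0],1],[[-0.3,-0.15,5.4],[0,0,0],1]]'
python3 -m inch '[[[0,0,0.1],[0,0,0],1],[[0,0,0.2],[0,0,0],1],[[0,0,0.2],[0,0,0],1],[[0,0,0.2],[0,0,0],1]]'
python3 -m inch '[[[0,0,0.1],[0,0,0],1],[[0,0,0.1],[0,0,0],1],[[0,0,0.1],[0,0,0],1]]'
```

```text
time_s: 25.23
position: [467.0, -287.6, 29.0]
ee_rot: [0.0, 0.706, 0.709, 0.0]
wrist_force: [0.4, 0.1, -1.2]
opening: 0.642
gripper_force: 54.3
time_s: 25.57
position: [466.9, -287.5, 27.0]
ee_rot: [0.0, 0.706, 0.709, 0.0]
wrist_force: [-0.3, 1.3, -2.0]
opening: 0.648
gripper_force: 54.3
time_s: 25.82
position: [466.9, -287.6, 26.1]
ee_rot: [0.0, 0.706, 0.709, 0.0]
wrist_force: [0.4, -0.3, 1.5]
opening: 0.646
gripper_force: 54.5
```

Just touching at the expected height. Releasing and lifting.

```bash
python3 -m inch '[[[0,0,0.05],[0,0,0],1],[[0,0,0.05],[0,0,0],1],[[0,0,0.05],[0,0,0],0],[[0,0,0.05],[0,0,0],-0.5],[[0,0,0.05],[0,0,0],-1],[[0,0,0.05],[0,0,0],-1],[[0,0,0.05],[0,0,0],-1],[[0,0,0.05],[0,0,0],-1],[[0,0,0.05],[0,0,0],-1],[[0,0,0.05],[0,0,0],-1]]'
python3 -m inch '[[[0,0,-1],[0,0,0],-1],[[0,0,-2.5],[0,0,0],-1],[[0,0,-4.5],[0,0,0],-1],[[0,0,-7],[0,0,0],-1],[[0,0,-10],[0,0,0],-1],[[0,0,-14],[0,0,0],-1],[[0,0,-18],[0,0,0],-1],[[0,0,-18],[0,0,0],-1],[[0,0,-18],[0,0,0],-1]]'
python3 - <<'E'
from fit import *
D={n:cam(n) for n in ['side','scene']}
P=np.concatenate([pts(d)[d['z_map']>0] for d in D.values()])
print(soap(P,(469,-285),22),brush(P,(566,320),50),brush(P,(582,151),50))
e=D['scene']['image'];s=D['side']['image']
cv2.imwrite('pics/crop6.png',cv2.resize(np.hstack([s[120:360,150:340],e[110:350,110:400]])[...,::-1],None,fx=1.6,fy=1.6,interpolation=cv2.INTER_CUBIC))
print(ctrl.get_state()['position'],ctrl.get_state()['opening'])
E
```

```text
time_s: 26.65
position: [466.7, -287.5, 25.2]
ee_rot: [-0.0, 0.706, 0.709, 0.0]
wrist_force: [-0.1, 0.2, -0.2]
opening: 0.998
gripper_force: 0.0
time_s: 27.4
position: [468.1, -288.3, 208.5]
ee_rot: [0.003, 0.706, 0.708, 0.001]
wrist_force: [-0.2, 1.3, -0.9]
opening: 1.001
gripper_force: 0.0
(array([ 467.11851097, -286.57860766,    3.14009538]), np.float64(0.8782308703432804)) (array([570.18353348, 320.59027984,   2.98533921]), np.float64(1.8149210821133832)) (array([ 5.83847530e+02,  1.51045975e+02, -2.07489337e-01]), np.float64(1.5257981939119656))
[ 466.0579721  -287.21174622  205.29070148] 1.0008058269626217
```

View pics/crop6.png

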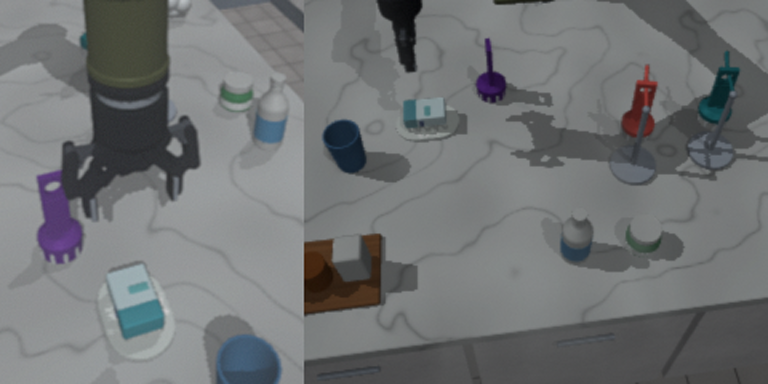

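The picture shows the soap lying flat and centred on the dish at (135,300), with a 2 mm offset. Both brushes hang on their own hooks, coral at (640,105) and teal at (718,85), and the bystanders haven't moved.

```bash
python3 -c "
from bench import ctrl
print(ctrl.job_done())"
```

```text
the job is handed in; nothing more can be done
None
```

Both brushes hang upright on the hooks of their own colour and the soap lies flat and centred on the dish; the job was handed in at about 27.5 s, but the hand-in returned no verdict.

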